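Flip the stock tags in the wood workshop

TASK

Set the stock board right: push the hinged tags over gently with a fingertip, without pinching or gripping them, so that only the tags in front of the full, heaped bins lie with their green face up and the tags of the bins that are not full lie with their red face up, each resting fully over on its stop. Leave tags that are already right as they are, and leave the other things on the board and table where they lie.

Things in the scene. Friction and masses are not known exactly. Their poses are not given: they have to be found in the camera images.
- board: dark plank 340 (x) x 580 (y) x 18 mm, fixed flat on the table; origin: centre of its underside; x points away from the robot, y to the robot's left (both turned by the board's yaw). On it stand four identical bays side by side in y, 140 mm apart; each has one tag and, 115 mm behind the tag's hinge (+x of the board), one bin. The axes of tags and bins are parallel to the board's.
- tag_1 (a joint): lean of flip tag 1, rad: 0 is upright, +0.70 (stop) leans to -y of the board (robot's right) and has the GREEN face up, -0.70 (stop) leans to +y and has the RED face up. Plate 58 (along the hinge) x 4.4 x 55 mm (hinge to free edge), about 35 g, green on its +y face and red on its -y face when upright. The hinge is at its lower edge and turns easily; there is no spring, so the tag rests on either stop by its weight, and once past upright it falls to the other stop by itself.
- tag_2 (a joint): lean of flip tag 2, rad: 0 is upright, +0.70 (stop) leans to -y of the board (robot's right) and has the GREEN face up, -0.70 (stop) leans to +y and has the RED face up. Plate 58 (along the hinge) x 4.4 x 55 mm (hinge to free edge), about 35 g, green on its +y face and red on its -y face when upright. The hinge is at its lower edge and turns easily; there is no spring, so the tag rests on either stop by its weight, and once past upright it falls to the other stop by itself.
- tag_3 (a joint): lean of flip tag 3, rad: 0 is upright, +0.70 (stop) leans to -y of the board (robot's right) and has the GREEN face up, -0.70 (stop) leans to +y and has the RED face up. Plate 58 (along the hinge) x 4.4 x 55 mm (hinge to free edge), about 35 g, green on its +y face and red on its -y face when upright. The hinge is at its lower edge and turns easily; there is no spring, so the tag rests on either stop by its weight, and once past upright it falls to the other stop by itself.
- tag_4 (a joint): lean of flip tag 4, rad: 0 is upright, +0.70 (stop) leans to -y of the board (robot's right) and has the GREEN face up, -0.70 (stop) leans to +y and has the RED face up. Plate 58 (along the hinge) x 4.4 x 55 mm (hinge to free edge), about 35 g, green on its +y face and red on its -y face when upright. The hinge is at its lower edge and turns easily; there is no spring, so the tag rests on either stop by its weight, and once past upright it falls to the other stop by itself.
- tag_1_hinge (a point): middle of the hinge line of tag 1, 50 mm above the table; the hinge runs along x of the board. The plate rises from here: at rest its free edge is 35 mm to the side and 42 mm above this point, so that it is 50 degrees above level with open space beneath its free edge. Two hinge posts stand 37 mm either way along x, 6 mm thick, nothing of them is more than 14 mm above this point.
- tag_2_hinge (a point): middle of the hinge line of tag 2, 50 mm above the table; the hinge runs along x of the board. The plate rises from here: at rest its free edge is 35 mm to the side and 42 mm above this point, so that it is 50 degrees above level with open space beneath its free edge. Two hinge posts stand 37 mm either way along x, 6 mm thick, nothing of them is more than 14 mm above this point.
- tag_3_hinge (a point): middle of the hinge line of tag 3, 50 mm above the table; the hinge runs along x of the board. The plate rises from here: at rest its free edge is 35 mm to the side and 42 mm above this point, so that it is 50 degrees above level with open space beneath its free edge. Two hinge posts stand 37 mm either way along x, 6 mm thick, nothing of them is more than 14 mm above this point.
- tag_4_hinge (a point): middle of the hinge line of tag 4, 50 mm above the table; the hinge runs along x of the board. The plate rises from here: at rest its free edge is 35 mm to the side and 42 mm above this point, so that it is 50 degrees above level with open space beneath its free edge. Two hinge posts stand 37 mm either way along x, 6 mm thick, nothing of them is more than 14 mm above this point.
- bin_dowels_full: FULL bin: beech dowels heaped above its rim. White open bin 100 (x) x 112 (y) x 60 mm, fixed, contents included; origin: centre of its underside, 28 mm above the table; rim 88 mm and any heap at most 120 mm above the table. It belongs to the tag right in front of it (towards the robot). Which bay it is in varies.
- bin_blocks_full: FULL bin: pine blocks heaped above its rim. White open bin 100 (x) x 112 (y) x 60 mm, fixed, contents included; origin: centre of its underside, 28 mm above the table; rim 88 mm and any heap at most 120 mm above the table. It belongs to the tag right in front of it (towards the robot). Which bay it is in varies.
- bin_dowels_low: bin that is NOT full: only two dowels on its bare white floor. White open bin 100 (x) x 112 (y) x 60 mm, fixed, contents included; origin: centre of its underside, 28 mm above the table; rim 88 mm and any heap at most 120 mm above the table. It belongs to the tag right in front of it (towards the robot). Which bay it is in varies.
- bin_blocks_low: bin that is NOT full: only two pine blocks on its bare white floor. White open bin 100 (x) x 112 (y) x 60 mm, fixed, contents included; origin: centre of its underside, 28 mm above the table; rim 88 mm and any heap at most 120 mm above the table. It belongs to the tag right in front of it (towards the robot). Which bay it is in varies.
- offcut_long: bystander, loose: pine offcut 32 x 85 x 20 mm, on the board's ledge in front of the tags; origin: centre of its underside
- pencil: bystander, loose: red square carpenter's pencil, 150 mm long along its y axis, 7 mm thick, on the ledge; origin: centre of its underside
- tape_measure: bystander, loose: yellow and black tape measure 30 x 58 x 32 mm, on the ledge; origin: centre of its underside
- offcut_square: bystander, loose: pine offcut 60 x 50 x 30 mm, on the table; origin: centre of its underside
- square: bystander, loose: combination square: steel blade 300 x 25 mm along its y axis, black head, 24 mm high, on the table left of the board; origin: centre of its underside (of the blade's middle)
- glue: bystander, loose: yellow glue bottle, 56 mm across, 150 mm tall, standing on the table left of the board; origin: centre of its underside
- sanding_block: bystander, loose: cork sanding block 110 x 65 x 30 mm, on the table right of the board; origin: centre of its underside

How it is judged:
By the outcome, as a careful person would: the job done as asked, in the order asked, and still so for the second after the job is handed in, with the robot touching nothing.
It also fails if it takes over 38 s, if anything falls off the work surface, if the arm or the gripper's body presses on something with over 40 N, if the wrist force passes 120 N, or if a joint passes its speed limit or range.

ROBOT

A 6-joint arm with a two-finger parallel gripper is mounted at the origin on the work surface. World frame = base frame: x ahead of the robot, y to its left, z up, the work surface at z = 0. Lengths are in m, angles in degrees, forces in N, time in s.
With the tool pointing down it reaches from about 0.25 to 0.725 m from the base axis. Payload 9.7 kg.
Tool frame: the origin (TCP) lies midway between the tips of the shut fingers; the grasp point (between the pads) lies bot.hold_point_z behind it (bot.hold_point_z is the distance from the TCP to the grasp point, in m); z points along the fingers, y is the line along which they close (so a half turn about z gives the same grasp; the last joint's range is limited). The gripper opens to 85 mm and grips with 20 to 120 N. Pads are 22 mm wide; open, the fingers measure 114 mm over their backs; the gripper's body (76 mm by 85 mm) begins 54 mm behind the grasp point. The pads swing forward as they close: fully open they stand 13 mm farther back than shut.
Start: joints at [-74.255, 4.979, 10.078, 95.1, 0, 90], TCP at [0.149, -0.529, 0.231] pointing down, gripper open.
Joint ranges: [-179.16, 179.16], [-48.56, 103.87], [-65.8, 70.77], [-126.05, 130.52], [-82.76, 87.17], [-180, 180]. Speed limits (degrees/s): [127.2, 127.2, 147.25, 180, 180, 180].

INTERFACE

Orientations are given as [roll, pitch, yaw] about the fixed x, y, z axes, in that order (R = Rz(yaw) Ry(pitch) Rx(roll)).
In Python, from workcell import bot, camera, camera_model, ticket gives the robot as it stands.
- The arm moves only by the tool send_rows, never from a script. Its argument "targets" is text: rows parted by semicolons, each of 5 numbers parted by spaces: the shift along the tool's x, y, z in mm, then the turn about the tool's z in degrees, then the closure in counts, from 0 (fully open) to 255 (shut). A call has 1 to 20 rows; each row is the pose to reach, as a shift and turn from the pose commanded when the call began, along the tool's axes at that moment; what a row does not reach only later rows make up. A row lasts 1/8 s, in which the tool goes at most 62.5 mm and 10.7 degrees, less where a joint would pass 70% of its speed; a pose out of reach is approached as far as the arm can. A call with a gripper value outside its range is refused whole. The fingers move at their own pace and stop on an object; "newtons" is the grip in N (left out, the last holds). Time passes only in rows, so rows that repeat a pose let the fingers close. It gives the time, the measured TCP pose, the force, the opening and the grip force at its end, in the units of the state.
- bot.get_obs(): the state, without advancing time (a new reading comes with each control period).
- camera(name): name is "side" or "top"; returns the picture (480x640x3 uint8, blue, green, red); there is no depth.
- camera_model(name): a dict with "K" (3x3 intrinsics, pixels), "dist_coeffs" ([k1, k2, p1, p2, k3] as OpenCV has them; the pictures are not rectified), "pose" (4x4, takes a point from camera to world coordinates). Camera axes: x right, y down, z forward; pixel columns grow to the right and rows downward; lengths in m; the calibration is good to about 2 mm. A picture is of the moment at which its call begins. camera_model takes no time and is no camera call.
- ticket.job_done(): hands the job in; it is judged then, once.
The state is a dict: "time": time; "q": joint angles; "qd": joint speeds; "joint_efforts": joint torques, N m; "ee_pos": TCP position; "tcp_rot": TCP orientation; "wrist_force": force on the tool from outside, world axes, zero at the start; "torque": the same for the moment, N m; "opening": finger opening in m; "grasp_force": force on a finger pad.
Only numpy, scipy, OpenCV 4.12 (cv2) and the standard library are available. Lean on these libraries where they do the work, as an engineer would, in place of code of your own. Each camera call takes 0.05 s, during which the arm holds its last target. There are 200 camera calls.

## Working session

There is one attempt and no reset: what is moved stays moved. The work goes in short steps, Python scripts to look and compute and a tool call to move; the robot and the scene stay as the last step left them, time stands still between calls to the robot, and variables do not carry over. Pictures are saved under pics/ and viewed, at most 10 in all, crops included, and the job is handed in when it is done.

Besides the shell and the picture viewer there is one more tool, called after "Emit:" as name(argument=value, ...), one argument or row to a line, values as JSON. send_rows: Moves the arm, as the interface text tells. Its arguments: {"type":"object","properties":{"targets":{"type":"string"},"newtons":{"type":"number"}},"required":["targets"]}

```bash
mkdir -p pics; python3 - <<'E'
from workcell import bot,camera,camera_model
import cv2
for n in("top","side"):
    cv2.imwrite(f"pics/{n}0.png",camera(n)); m=camera_model(n); print(n,m["K"],m["dist_coeffs"],m["pose"])
o=bot.get_obs(); print(o, bot.hold_point_z)
E
```

```text
top [[549.7114954    0.         325.64879576]
 [  0.         549.7114954  235.41653934]
 [  0.           0.           1.        ]] [-0.14465516  0.          0.          0.          0.        ] [[-0.02165859 -0.98911681  0.14552951  0.3265284 ]
 [-0.99975545  0.02077742 -0.00757229  0.0098961 ]
 [ 0.00446615 -0.14565793 -0.98932493  1.37044211]
 [ 0.          0.          0.          1.        ]]
side [[586.10526043   0.         325.00720886]
 [  0.         586.10526043 238.28714491]
 [  0.           0.           1.        ]] [-0.0313358  0.         0.         0.         0.       ] [[ 0.87481018 -0.22633757  0.42834385 -0.11619111]
 [-0.48403728 -0.44552224  0.75313866 -1.14204745]
 [ 0.02037314 -0.86618776 -0.49930322  0.80994105]
 [ 0.          0.          0.          1.        ]]
{'time': 0.1, 'q': array([-7.42545113e+01,  5.00630043e+00,  1.00390581e+01,  9.51004498e+01,
        3.71973951e-04,  8.99992243e+01]), 'qd': array([ 0.03388053, -0.0591508 ,  0.13647145, -0.02406588, -0.02302559,
        0.0192829 ]), 'joint_efforts': array([ 6.85458290e-04, -5.21561587e+01,  4.65653229e+01,  1.58926053e-02,
        4.71930548e-06, -1.07734442e-05]), 'ee_pos': array([ 0.14919426, -0.5291556 ,  0.23067036]), 'tcp_rot': array([-1.79932308e+02, -3.72890166e-04,  1.57462640e+01]), 'wrist_force': array([ 1.00207471, -0.221607  ,  0.42528087]), 'torque': array([0.00848058, 0.02130629, 0.03448665]), 'grasp_force': 0.0, 'opening': 0.08530386540970669} 0.0187
```

View pics/top0.png

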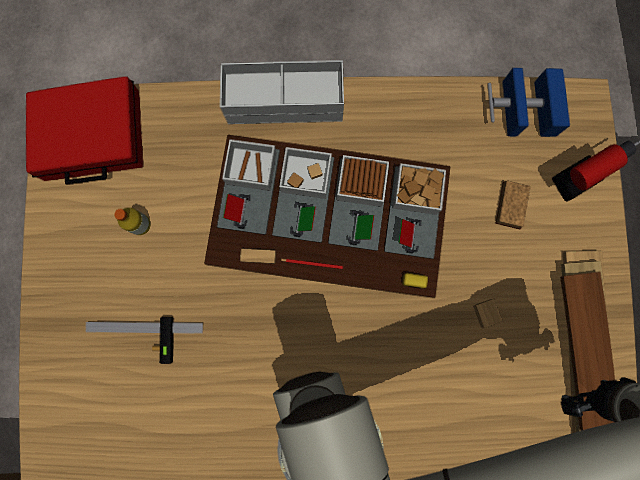

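View pics/side0.png

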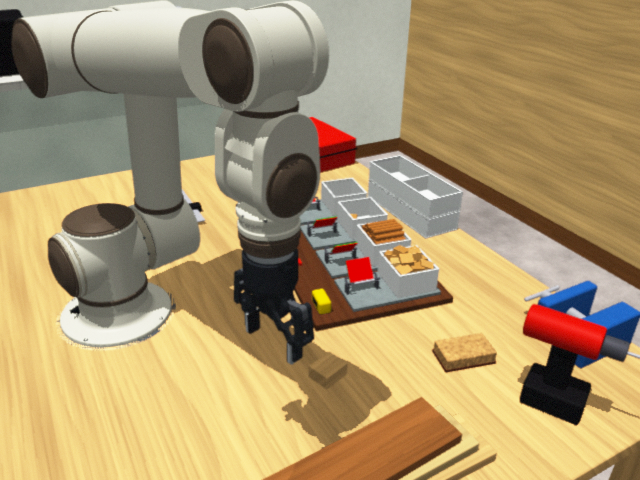

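The bays from the left (+y) are dowels low with a red tag, which is right, and blocks low with a green tag at (305,219), which is wrong. Then come dowels full with a green tag, which is right, and blocks full with a red tag at (407,235), which is wrong. I'll measure the board and check the tags on a close crop.

```bash
cat > h.py <<'E'
import numpy as np,cv2
from workcell import bot,camera,camera_model
def ray(n,px,z):
    m=camera_model(n);P=np.array(m["pose"])
    u=cv2.undistortPoints(np.array([[px]],float),np.array(m["K"]),np.array(m["dist_coeffs"],float))[0,0]
    d=P[:3,:3]@[u[0],u[1],1]; return P[:3,3]+d*(z-P[2,3])/d[2]
def proj(n,X):
    m=camera_model(n);Pi=np.linalg.inv(np.array(m["pose"]))
    return cv2.projectPoints(np.array(X,float),cv2.Rodrigues(Pi[:3,:3])[0],Pi[:3,3],np.array(m["K"]),np.array(m["dist_coeffs"],float))[0][:,0]
E
python3 - <<'E'
from h import *
c=np.array([ray("top",p,.018)[:2] for p in[(228,136),(450,167),(435,297),(205,264)]])
print(c.round(3)); print([np.linalg.norm(c[i]-c[(i+1)%4]).round(3) for i in range(4)])
m=c.mean(0); ey=(c[0]-c[1]+c[3]-c[2]); ex=c[0]-c[3]+c[1]-c[2]
print(m,np.degrees(np.arctan2(-ey[0],ey[1])),np.degrees(np.arctan2(ex[1],ex[0])))
# rims centre of bins
for p in [(222,141),(278,147),(336,155),(395,162),(450,169)]: print(ray("top",p,.088).round(3))
im=cv2.imread("pics/top0.png"); cv2.imwrite("pics/c0.png",cv2.resize(im[130:300,200:455],None,fx=3,fy=3,interpolation=cv2.INTER_CUBIC))
E
```

```text
[[ 0.79   0.246]
 [ 0.696 -0.323]
 [ 0.366 -0.267]
 [ 0.46   0.301]]
[np.float64(0.576), np.float64(0.334), np.float64(0.575), np.float64(0.334)]
[ 0.57797637 -0.01082741] -9.378183308609296 -9.556639915221961
[0.753 0.248 0.088]
[0.734 0.111 0.088]
[ 0.711 -0.029  0.088]
[ 0.691 -0.172  0.088]
[ 0.672 -0.305  0.088]
```

View pics/c0.png

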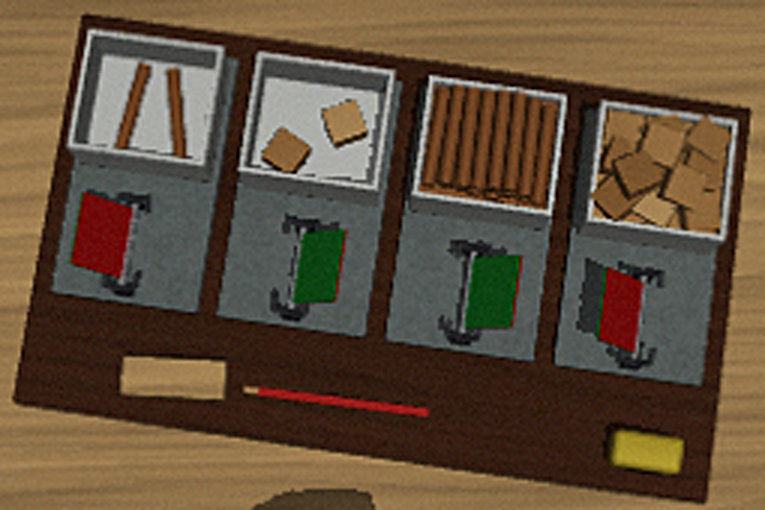

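The crop confirms it. The bay 2 tag (hinge about crop (297,265)) is green in front of the low blocks. The bay 4 tag (hinge about crop (636,312)) is red in front of the full blocks. Next I'll cross-check the hinge points.

```bash
python3 - <<'E'
from h import *
a=np.radians(-9.45);ex=np.array([np.cos(a),np.sin(a)]);ey=np.array([-ex[1],ex[0]])
m=np.array([.578,-.0108])
hs=[(299,218.3),(412,234)];bs=[(306,171.3),(421,187)]
o=bot.get_obs();yaw=np.radians(o["tcp_rot"][2]);tx=np.array([np.cos(yaw),np.sin(yaw)]);ty=np.array([tx[1],-tx[0]])
for h,b in zip(hs,bs):
    H=ray("top",h,.05)[:2];B=ray("top",b,.088)[:2]-.115*ex
    print("hinge",H.round(4),"from bin",B.round(4),"board coords",[((v-m)@ex).round(4) for v in(H,B)],[((v-m)@ey).round(4) for v in(H,B)])
m2=m
for k,s,d in((2,70,-75),(4,-210,70)):
    H=ray("top",hs[k//2-1],.05)[:2]; hx=((H-m)@ex)
    for dd in(d,0): 
        X=m+ex*(hx-.012)+ey*(s+dd)/1000; v=X-o["ee_pos"][:2]
        print(k,dd,X.round(3),np.linalg.norm(X).round(3),"tool mm",(v@tx*1000).round(1),(v@ty*1000).round(1))
print("turn", np.degrees(yaw)-80.55)
E
```

```text
hinge [0.5643 0.0639] from bin [0.5585 0.0628] board coords [np.float64(-0.0257), np.float64(-0.0313)] [np.float64(0.0714), np.float64(0.0694)]
hinge [ 0.5198 -0.2109] from bin [ 0.5146 -0.2128] board coords [np.float64(-0.0245), np.float64(-0.0294)] [np.float64(-0.2069), np.float64(-0.2097)]
2 -75 [ 0.54 -0.01] 0.54 tool mm 517.1 -394.1
2 0 [0.552 0.064] 0.556 tool mm 549.0 -461.9
4 70 [ 0.519 -0.143] 0.538 tool mm 460.7 -271.4
4 0 [ 0.507 -0.212] 0.55 tool mm 430.9 -208.1
turn -64.80373600102652
```

Emit:
send_rows(
  targets="50 -30 0 -10 255;100 -60 0 -20 255;150 -90 0 -30 255;200 -120 0 -40 255;250 -150 0 -50 255;300 -180 0 -60 255;350 -210 0 -65 255;400 -240 0 -65 255;440 -260 0 -65 255;460 -271 0 -65 255;460 -271 0 -65 255;460 -271 0 -65 255;460 -271 0 -65 255;460 -271 0 -65 255",
)

```text
time: 1.85
ee_pos: [0.518, -0.1443, 0.2315]
tcp_rot: [180.0, 0.0, 80.7]
wrist_force: [-0.5, -0.5, 0.1]
opening: 0.0001
grasp_force: 0.0
```

```bash
python3 - <<'E'
from h import *
o=bot.get_obs();print(o["time"],o["ee_pos"],o["tcp_rot"],o["opening"],o["wrist_force"])
im=camera("side");cv2.imwrite("pics/s1.png",cv2.resize(im[100:330,200:480],None,fx=2.5,fy=2.5))
E
```

```text
1.85 [ 0.51803372 -0.14431915  0.23150481] [1.79983188e+02 2.33243081e-03 8.06788692e+01] 0.00014228561068449147 [-0.5098444  -0.48946859  0.10133016]
```

View pics/s1.png

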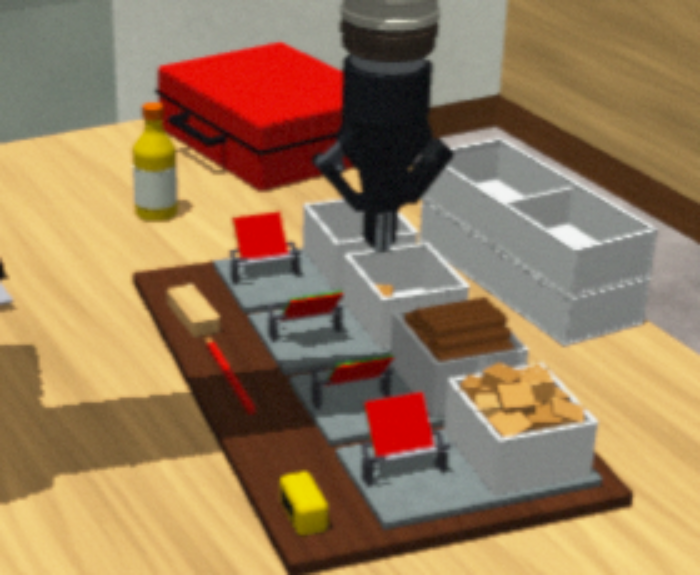

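The picture shows the shut fingers above the gap between tags 3 and 4, with tag 4 red up and nothing in the way. I'll go down and push tag 4 towards -y.

Emit:
send_rows(
  targets="0 0 40 0 255;0 0 80 0 255;0 0 115 0 255;0 0 140 0 255;0 0 158 0 255;0 0 158 0 255;-10 0 158 0 255;-20 0 158 0 255;-26 0 158 0 255;-32 0 158 0 255;-38 0 158 0 255;-44 0 158 0 255;-50 0 158 0 255;-55 0 158 0 255;-60 0 158 0 255;-64 0 158 0 255;-67 0 158 0 255;-70 0 158 0 255;-70 0 158 0 255;-70 0 158 0 255",
)

```text
time: 4.4
ee_pos: [0.5072, -0.2127, 0.0733]
tcp_rot: [-180.0, -0.0, 80.7]
wrist_force: [-0.2, -0.2, 0.2]
opening: -0.0
grasp_force: 0.0
```

```bash
python3 - <<'E'
from h import *
im=camera("side");cv2.imwrite("pics/s2.png",cv2.resize(im[100:330,200:480],None,fx=2.5,fy=2.5))
E
```

```text
(no output)
```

View pics/s2.png

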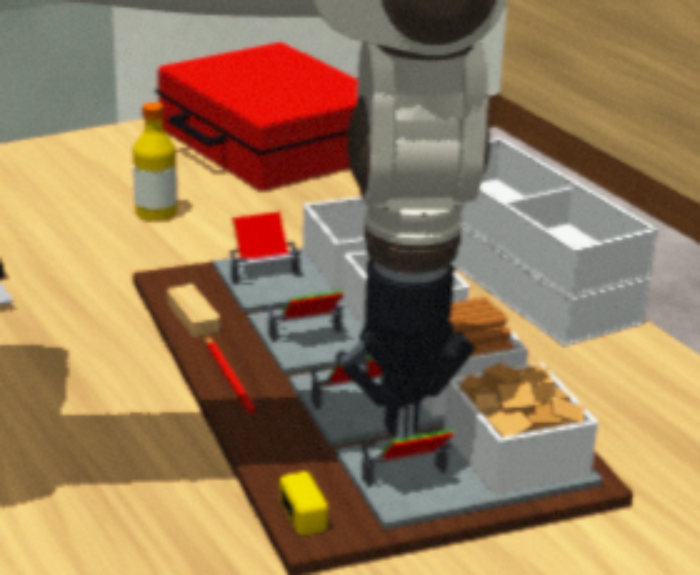

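Tag 4 now leans over to its green stop. Next I'll lift, move to the right of tag 2 and go down.

Emit:
send_rows(
  targets="10 0 -5 0 255;20 0 -30 0 255;25 0 -70 0 255;40 0 -100 0 255;80 0 -100 0 255;120 0 -100 0 255;160 0 -100 0 255;190 0 -100 0 255;205 0 -100 0 255;205 0 -100 0 255;205 0 -70 0 255;205 0 -35 0 255;205 0 -12 0 255;205 0 0 0 255;205 0 0 0 255",
)

```text
time: 6.32
ee_pos: [0.5398, -0.0111, 0.073]
tcp_rot: [-179.9, 0.0, 80.7]
wrist_force: [-0.3, -0.1, -0.9]
opening: -0.0003
grasp_force: 0.0
```

Emit:
send_rows(
  targets="10 0 0 0 255;20 0 0 0 255;28 0 0 0 255;34 0 0 0 255;40 0 0 0 255;46 0 0 0 255;52 0 0 0 255;58 0 0 0 255;63 0 0 0 255;67 0 0 0 255;71 0 0 0 255;75 0 0 0 255;75 0 0 0 255;75 0 0 0 255;65 0 -5 0 255;55 0 -40 0 255;50 0 -90 0 255;50 0 -130 0 255;50 0 -130 0 255",
)

```text
time: 8.7
ee_pos: [0.5494, 0.0382, 0.2072]
tcp_rot: [179.7, -0.1, 80.7]
wrist_force: [0.2, -0.7, -0.1]
opening: -0.0003
grasp_force: 0.0
```

Emit:
send_rows(
  targets="-50 -30 -20 0 255;-100 -60 -40 0 255;-150 -90 -60 0 255;-200 -120 -60 0 255;-250 -140 -60 0 255;-300 -150 -60 0 255;-350 -150 -60 0 255;-400 -150 -60 0 255;-400 -150 -60 0 255;-400 -150 -60 0 255",
)

```text
time: 9.95
ee_pos: [0.3353, -0.3317, 0.2626]
tcp_rot: [-179.9, -0.1, 80.7]
wrist_force: [0.1, 0.0, 0.1]
opening: 0.0001
grasp_force: 0.0
```

```bash
python3 - <<'E'
from h import *
im=camera("side");t=camera("top")
a=cv2.resize(im[150:330,250:480],(560,438));b=cv2.resize(t[130:300,200:455],(560,373))
cv2.imwrite("pics/f.png",cv2.resize(np.vstack([a,b]),None,fx=.73,fy=.73))
E
```

```text
(no output)
```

View pics/f.png

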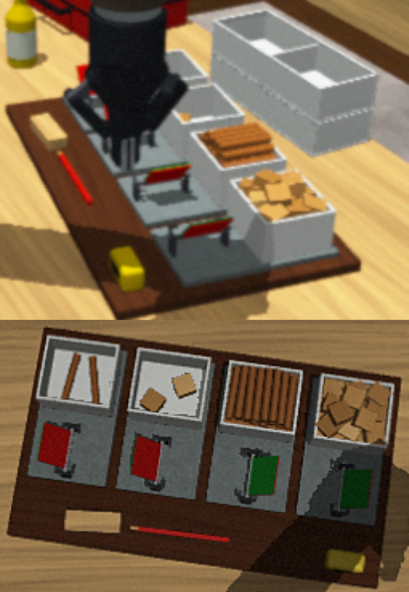

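The top view shows red, red, green, green, which matches low, low, full, full. All four tags are fully over, the loose things haven't moved and the arm is clear.

```bash
python3 -c "
from workcell import ticket
print(ticket.job_done())"
```

```text
the job is handed in; nothing more can be done
None
```

I pushed tag 2 over to red and tag 4 over to green (counting bays from the robot's left), left the two correct tags alone, and handed the job in at about 10 s; the last picture showed all four tags right and nothing else moved.

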